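# Free the sagging bolt and hold the test guard ajar

## Robot

A 6-joint arm with a two-finger parallel gripper is mounted at the origin on the work surface. World frame = base frame: x ahead of the robot, y to its left, z up, the work surface at z = 0. Lengths are in m, angles in rad, forces in N, time in s.
With the tool pointing down it reaches from about 0.3 to 0.75 m from the base axis. Payload 8.5 kg.
Tool frame: the origin (TCP) lies midway between the tips of the shut fingers; the grasp point (between the pads) lies 19 mm behind it; z points along the fingers, y is the line along which they close (so a half turn about z gives the same grasp; the last joint's range is limited). The gripper opens to 88 mm and grips with 3 to 60 N. Pads are 18 mm wide; open, the fingers measure 123 mm over their backs; the gripper's body (75 mm by 187 mm) begins 45 mm behind the grasp point.
Start: joints at [1.046, 0.381, 1.297, -0, 1.464, -0.215], TCP at [0.168, 0.524, 0.239] pointing down, gripper open.
Joint ranges: [-3.11, 3.11], [-0.89, 2.33], [0.22, 2.48], [-1.42, 4.56], [0.17, 2.85], [-2.88, 2.88]. Speed limits (rad/s): [2.39, 2.39, 3.14, 3.14, 3.14, 3.14].

## Interface

Orientations are given as a rotation vector (axis times angle).
In Python, from station import readout, read_camera, job gives the robot as it stands.
- The arm moves only by the tool apply_moves, never from a script. Its argument "plan" is a list that holds one entry, the list of rows, each a list of 7 numbers: the turn, a rotation vector about the tool's x, y, z in units of 8 degrees (1.0 is 8 degrees), then the shift along the tool's x, y, z in units of 50 mm (1.0 is 50 mm), then the gripper's target within -1 to 1 (shut at 1, half-way at 0, fully open at -1). A call has 1 to 20 rows; each row is the pose to reach, as a shift and turn from the pose commanded when the call began, along the tool's axes at that moment; what a row does not reach only later rows make up. A row lasts 1/8 s, in which the tool goes at most 62.5 mm and 10.7 degrees, less where a joint would pass 70% of its speed; a pose out of reach is approached as far as the arm can. A call with a gripper value outside its range is refused whole. The fingers move at their own pace and stop on an object; "squeeze" is the grip in N (left out, the last holds). Time passes only in rows, so rows that repeat a pose let the fingers close. It gives the time, the measured TCP pose, the force, the opening and the grip force at its end, in the units of the state.
- readout.get_obs(): the state, without advancing time (a new reading comes with each control period).
- read_camera(name): name is "side" or "top" or "wrist"; returns a dict with "color" (480x640x3 uint8, blue, green, red), "depth" (480x640 float32, m along the optical axis (not along the pixel's ray), 0 where there is no reading), "mtx" (3x3 intrinsics, pixels), "dist" ([k1, k2, p1, p2, k3] as OpenCV has them; the pictures are not rectified), "position" and "orientation" of the camera in the world. Camera axes: x right, y down, z forward; pixel columns grow to the right and rows downward; lengths in m; the calibration is good to about 2 mm. A picture is of the moment at which its call begins.
- job.hand_in(): hands the job in; it is judged then, once.
The state is a dict: "t": time; "qpos": joint angles; "dq": joint speeds; "tau": joint torques, N m; "ee_pos": TCP position; "orientation": TCP orientation; "contact_force": force on the tool from outside, world axes, zero at the start; "torque": the same for the moment, N m; "grip_width": finger opening in m; "grasp_force": force on a finger pad.
Only numpy, scipy, OpenCV 4.12 (cv2) and the standard library are available. Lean on these libraries where they do the work, as an engineer would, in place of code of your own. Each camera call takes 0.05 s, during which the arm holds its last target. There are 200 camera calls.

## Task

Open the clear test guard so a probe can be passed in to the regulator board: its gate bolt has sagged and its notch has hooked over the bent-up lip of the keeper, so lift the bolt by its red knob while you draw it back, without wrenching it against the keeper, until it is well clear. Then swing the gate open until there is a gap of about 10 cm at its free edge, and finish still holding it there with the gripper, because its spring would shut it again. Leave the other things on the bench where they are.

Things in the scene. Friction and masses are not known exactly. Their poses are not given: they have to be found in the camera images.
- guard: Clear test guard fixed to the bench, 268 (x) x 260 (y) x 212 (z) mm, 30 mm aluminium posts, closed on top. Origin: centre of its underside. The gate fills its own -y side, outer faces of gate and posts 130 mm from the origin. Hinge at the guard's -x end; free edge, bolt nose and keeper at its +x end, which points away from the robot and to its right.
- gate_angle (a joint): Opening angle of the gate, rad: 0 shut, grows as the free edge swings outwards to the guard's -y, at most 1.3. The leaf is 202 mm wide: 0.50 rad is a gap of 10 cm at the free edge. A spring shuts it with 0.3 to 0.5 N m. The bolt in the keeper keeps it shut.
- gate: The gate leaf: aluminium frame 18 mm thick with a clear panel, 16 to 206 mm above the bench, its 60 mm high solid top rail carrying the bolt. Origin: at its free edge, at bench height, 100 mm along the guard's x and 131 mm along its -y when shut. Its vertical hinge axis lies 202.5 mm along its own -x from this origin; x runs along the leaf, -y points outwards.
- gate_edge (a point): Top of the leaf's free edge, middle of its thickness, 206 mm above the bench.
- bolt_draw (a joint): How far the bolt is drawn back along its rod, towards the hinge, m: 0 to 0.003 at the start, at most 0.040. At 0.005 the notch's end meets the lip and stops it unless the bolt is lifted; from 0.028 the nose is out of the keeper. Sliding friction about 1.5 N.
- bolt_lift (a joint): Tilt of the bolt about its pivot in the rear barrel, rad: 0 sagging with its notch on the lip (as at the start), 0.075 and above clears the lip, 0.18 is the upper stop, -0.06 the lowest droop once clear of the keeper. Only its own weight (about 0.2 to 0.35 kg) holds it down.
- knob (a point): Centre of the bolt's red knob, a cylinder 18 mm across, 30 mm long, its axis straight out of the gate (leaf's -y); centre 57 mm out from the gate's face, 166 mm above the bench, 40 mm below the gate's top. Free all round: pinch it from above, fingers closing along the leaf. Raised 7 mm it just clears the lip, 17 mm is the upper stop: about 12 mm is right. Axes: x along the rod to the nose.
- nose (a point): Tip of the bolt's nose, a steel rod 14 mm in diameter, 46 mm beyond the knob along the rod; the notch in its underside is 14 mm long and lies 16 to 30 mm behind this tip.
- keeper_lip (a point): Top edge of the keeper's bent-up lip, 4 mm thick, on the guard's fixed post beside the gate's free edge; the lip is the near lower edge of a steel strap staple 14 mm wide and 54 mm high standing 29 mm out from the post.
- bolt: The bolt with its knob: steel rod 176 mm long and 14 mm in diameter, 16 mm out from the gate's face. Origin: at the pivot when not drawn; x along the rod to the nose.
- keeper: The keeper on the post (origin that of the guard).
- multimeter: Yellow handheld multimeter lying flat, 150 x 75 x 36 mm, loose. Origin: centre of its underside.
- solder_spool: Solder spool standing on its flange, 62 mm across, 42 mm high, loose. Origin: centre of its underside.
- screwdriver: Blue-handled screwdriver lying, 190 mm long along its x, 26 mm thick, loose. Origin: under its middle.
- heatsink: Spare aluminium heatsink standing, 50 x 24 x 42 mm, loose. Origin: underside of its back plate.
- mug: Blue mug, 82 mm across, 95 mm high, loose. Origin: centre of its underside.
- capacitor_jar: Clear jar with green lid holding capacitors, 63 mm across, 67 mm high, loose. Origin: centre of its underside.

How it is judged:
By the outcome, as a careful person would: the job done as asked, in the order asked, and still so for the second after the job is handed in, while the arm keeps its last pose, push and grip.
It also fails if it takes over 38 s, if anything falls off the work surface, if the arm or the gripper's body presses on something with over 40 N, if the wrist force passes 120 N, or if a joint passes its speed limit or range.

## Working session

There is one attempt and no reset: what is moved stays moved. The work goes in short steps, Python scripts to look and compute and a tool call to move; the robot and the scene stay as the last step left them, time stands still between calls to the robot, and variables do not carry over. Pictures are saved under pics/ and viewed, at most 10 in all, crops included, and the job is handed in when it is done.

Besides the shell and the picture viewer there is one more tool, called after "Request:" as name(argument=value, ...) on one line, values as JSON. apply_moves: Moves the arm, as the interface text tells. Its arguments: {"type":"object","properties":{"plan":{"type":"array"},"squeeze":{"type":"number"}},"required":["plan"]}

```bash
mkdir -p pics
cat > h.py <<'E'
import numpy as np,cv2
from scipy.spatial.transform import Rotation as R
from station import readout,read_camera,job
def Rm(o):
    o=np.array(o,float)
    return o if o.shape==(3,3) else (R.from_rotvec(o).as_matrix() if o.size==3 else R.from_quat(o).as_matrix())
def snap(n,f):
    c=read_camera(n); cv2.imwrite(f'pics/{f}.png',c['color']); np.savez(f'pics/{f}.npz',**c); return c
def ray(c,u,v):
    p=cv2.undistortPoints(np.array([[[u,v]]],float),c['mtx'],c['dist'])[0,0]
    return Rm(c['orientation'])@np.array([p[0],p[1],1.]),np.array(c['position'])
def pt(c,u,v,w=1):
    d=c['depth'][v-w:v+w+1,u-w:u+w+1]; d=np.median(d[d>0]) if (d>0).any() else np.nan
    r,p=ray(c,u,v); return p+r*d
def atz(c,u,v,z):
    r,p=ray(c,u,v); return p+r*(z-p[2])/r[2]
E
python3 - <<'E'
from h import *
print(readout.get_obs())
for n in('side','top'):
    c=snap(n,n+'0'); print(n,c['position'],c['orientation'])
E
```

```text
{'t': 0.0, 'qpos': array([ 1.04565951e+00,  3.81188241e-01,  1.29824505e+00,  9.36578393e-06,
        1.46360325e+00, -2.15274811e-01]), 'dq': array([-0.00303369, -0.00198797,  0.00111684, -0.00010708,  0.00080309,
        0.00153348]), 'tau': array([ 3.94117114e-04, -4.37940717e+01, -2.24550909e+01,  7.13690277e-02,
        3.53541411e-02, -9.72965290e-05]), 'ee_pos': array([0.16755406, 0.52356462, 0.23814724]), 'orientation': array([-4.84704729e-01, -3.10343755e+00,  2.10874632e-03]), 'contact_force': array([ 0.07764467, -0.0471382 ,  0.47451399]), 'torque': array([0.04959656, 0.05290427, 0.02270589]), 'grasp_force': 0.0, 'grip_width': 0.0881679337489497}
side [ 0.47728956 -0.84300596  1.27580679] [-2.46411891  0.09322754 -0.02066576]
top [0.3612433  0.05345501 1.14770572] [-2.15711034  2.10450108 -0.18035061]
```

View pics/side0.png

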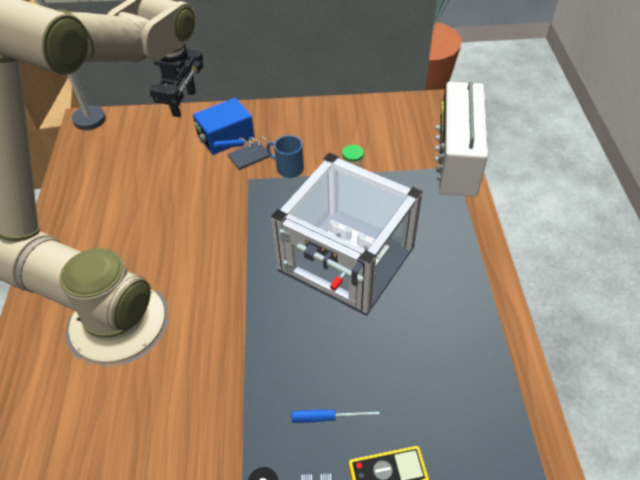

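View pics/top0.png

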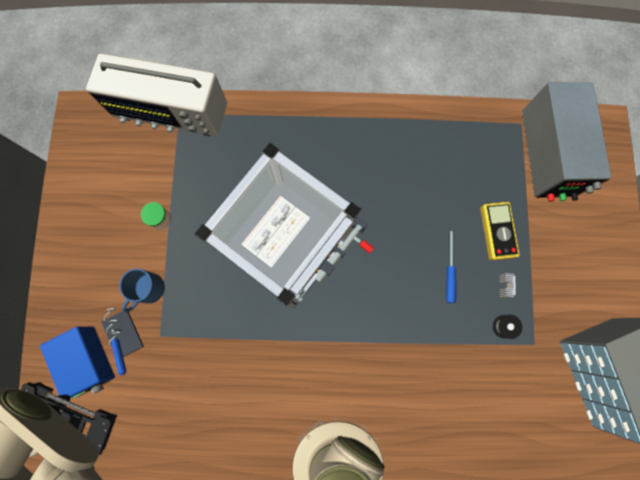

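The side and top views show the guard with its top corners at top-view pixels (270,150), (353,210), (291,297) and (204,232). The red knob is near (366,246) and the hinge corner near (291,297).

Run:
```python
from h import *
c=dict(np.load('pics/top0.npz')); s=dict(np.load('pics/side0.npz'))
for n,(u,v),z in [('A',(270,150),.212),('keeper',(353,210),.212),('hinge',(291,297),.212),('D',(204,232),.212),('knob',(366,246),.166)]:
    print(n,atz(c,u,v,z).round(4),pt(c,u,v).round(4))
for n,c,name in(('t',c,'top'),('s',s,'side')):
    im=c['color'].astype(int); m=(im[...,2]>150)&(im[...,1]<70)&(im[...,0]<70)
    k,l,st,ce=cv2.connectedComponentsWithStats(m.astype(np.uint8))
    for i in range(1,k):
        if st[i,4]>25: 
            print(name,st[i],ce[i], atz(c,*ce[i],.166)); 
            print(np.median([pt(c,u,v,0) for v,u in np.argwhere(l==i)],0))
a=cv2.resize(c['color'][180:310,260:400] if 0 else dict(np.load('pics/top0.npz'))['color'][190:310,270:390],None,fx=5,fy=5,interpolation=cv2.INTER_CUBIC)
cv2.imwrite('pics/tc.png',a[:600,:600])
```

```text
A [0.7393 0.1763 0.212 ] [0.7383 0.176  0.2145]
keeper [ 0.6036 -0.0132  0.212 ] [ 0.6029 -0.013   0.2145]
hinge [0.4097 0.1165 0.212 ] [0.4095 0.1164 0.2145]
D [0.5462 0.3128 0.212 ] [0.5457 0.3121 0.2148]
knob [ 0.5318 -0.0471  0.166 ] [ 0.5297 -0.0458  0.1779]
top [548 194   6   7  39] [550.56410256 197.07692308] [ 0.66104396 -0.48889334  0.166     ]
[ 0.69667934 -0.5513711   0.05303268]
top [360 240  13  13  92] [366.23913043 246.26086957] [ 0.5312225  -0.04760084  0.166     ]
[ 0.52984219 -0.04638963  0.17614035]
side [331 278  11  10  67] [336.17910448 282.53731343] [ 0.53398724 -0.04502914  0.166     ]
[nan nan nan]
```

View pics/tc.png

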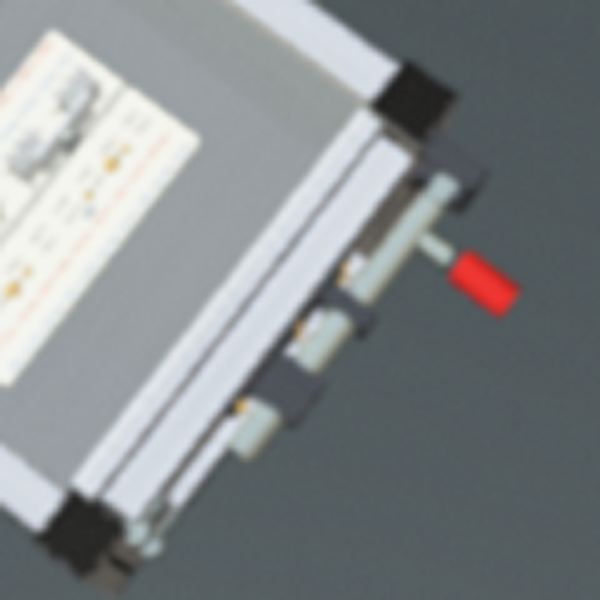

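The crop shows the knob lying along about (455–515, 255–305), perpendicular to the gate. The leaf is closed, with the nose in the keeper at about (440,185). Next I work out the hover pose.

```bash
cat >> h.py <<'E'
def rel(p,yaw,pos=None,o=None):
    """move units to TCP p, tool down with tool y at yaw (deg)"""
    s=readout.get_obs(); P=s['ee_pos'] if pos is None else np.array(pos); M=Rm(s['orientation'] if o is None else o)
    y=np.array([np.cos(np.radians(yaw)),np.sin(np.radians(yaw)),0]); z=np.array([0,0,-1.]); T=np.c_[np.cross(y,z),y,z]
    return np.degrees(R.from_matrix(M.T@T).as_rotvec()).round(2)/8, (M.T@(np.array(p)-P)/.05).round(3)
E
python3 - <<'E'
from h import *
print(rel([.532,-.046,.27],-34.9))
E
```

```text
(array([-7.500000e-03,  6.250000e-03,  1.339375e+01]), array([-10.415,  -8.628,  -0.628]))
```

Request:
apply_moves(plan=[[[0,0,0,0,0,-0.7,-1],[0,0,0.9,-0.6,-0.5,-1.4,-1],[0,0,1.9,-1.3,-1.1,-1.4,-1],[0,0,2.9,-2.1,-1.7,-1.4,-1],[0,0,3.9,-2.9,-2.4,-1.4,-1],[0,0,4.9,-3.7,-3.1,-1.4,-1],[0,0,5.9,-4.5,-3.7,-1.4,-1],[0,0,6.9,-5.3,-4.4,-1.4,-1],[0,0,7.9,-6.1,-5.0,-1.4,-1],[0,0,8.9,-6.9,-5.7,-1.4,-1],[0,0,9.9,-7.7,-6.4,-1.4,-1],[0,0,10.9,-8.5,-7.0,-1.4,-1],[0,0,11.9,-9.3,-7.7,-1.4,-1],[0,0,12.9,-10,-8.3,-1.2,-1],[0,0,13.4,-10.4,-8.6,-0.9,-1],[0,0,13.4,-10.4,-8.6,-0.7,-1],[0,0,13.4,-10.4,-8.6,-0.6,-1],[0,0,13.4,-10.4,-8.6,-0.6,-1]]], squeeze=20)

```text
t: 2.35
ee_pos: [0.5314, -0.0433, 0.269]
orientation: [-2.785, -1.454, -0.0]
contact_force: [0.4, 0.6, 0.1]
grip_width: 0.0881
grasp_force: 0.0
```

Run:
```python
from h import *
s=readout.get_obs(); print(s['ee_pos'],s['orientation'],s['qpos'])
c=snap('wrist','w1'); 
im=c['color'].astype(int); m=(im[...,2]>130)&(im[...,1]<70)&(im[...,0]<70)
k,l,st,ce=cv2.connectedComponentsWithStats(m.astype(np.uint8))
for i in range(1,k):
  if st[i,4]>100:
    v,u=np.nonzero(l==i); P=np.array([pt(c,a,b,0) for a,b in zip(u,v)]); P=P[~np.isnan(P).any(1)]
    print(st[i],ce[i],np.median(P,0),P.min(0),P.max(0),atz(c,*ce[i],.172))
    # axis
    w,V=np.linalg.eigh(np.cov(P[:,:2].T)); print(w,V)
print(rel([.532,-.046,.27],-34.9))
```

```text
[ 0.53137156 -0.04330482  0.26898496] [-2.78461203e+00 -1.45425904e+00 -6.14188107e-05] [-3.03585821e-01  3.30601106e-01  1.28629219e+00  1.03283066e-04
  1.52474715e+00  3.04630828e-01]
[ 313  222   29   51 1319] [326.72706596 247.50947688] [ 0.53134427 -0.04668031  0.17340611] [ 4.75990201e-01 -1.07733880e-01  4.63927669e-04] [ 0.5461539  -0.0316237   0.17629796] [ 0.53127821 -0.0469859   0.172     ]
[2.32764665e-05 9.05155200e-05] [[-0.77587992  0.63088061]
 [ 0.63088061  0.77587992]]
(array([ 0.005  , -0.00125,  0.005  ]), array([-0.037,  0.036, -0.013]))
```

View pics/w1.png

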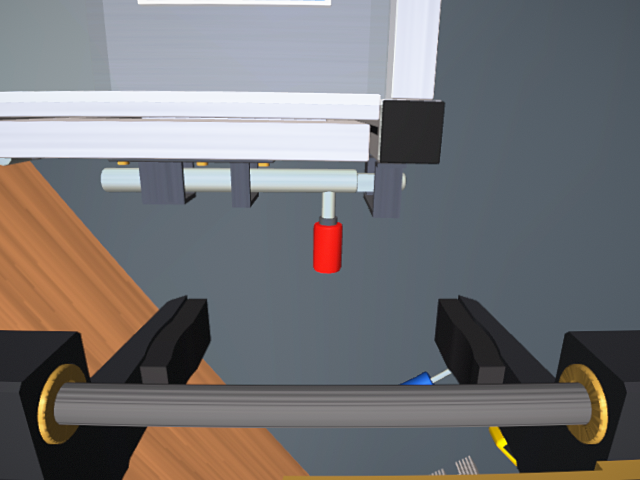

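The wrist view is aligned with the leaf, with the knob at (327,247) between the open fingers. I go down, pinch it and lift it a little at a time.

Request:
apply_moves(plan=[[[0,0,0,-0.1,0.04,0.5,-1],[0,0,0,-0.1,0.04,1.1,-1],[0,0,0,-0.1,0.04,1.7,-1],[0,0,0,-0.1,0.04,2.2,-1],[0,0,0,-0.1,0.04,2.42,-1],[0,0,0,-0.1,0.04,2.42,-1],[0,0,0,-0.1,0.04,2.42,0.4],[0,0,0,-0.1,0.04,2.42,1],[0,0,0,-0.1,0.04,2.42,1],[0,0,0,-0.1,0.04,2.42,1],[0,0,0,-0.1,0.04,2.42,1],[0,0,0,-0.1,0.04,2.42,1],[0,0,0,-0.1,0.04,2.42,1],[0,0,0,-0.1,0.04,2.42,1]]], squeeze=20)

```text
t: 4.15
ee_pos: [0.5307, -0.0495, 0.1478]
orientation: [2.786, 1.452, 0.0]
contact_force: [-0.1, 1.0, -0.2]
grip_width: 0.017
grasp_force: 19.8
```

Request:
apply_moves(plan=[[[0,0,0,0,0,-0.06,1],[0,0,0,0,0,-0.12,1],[0,0,0,0,0,-0.18,1],[0,0,0,0,0,-0.23,1],[0,0,0,0,0,-0.23,1],[0,0,0,0,0,-0.23,1]]])

```text
t: 4.9
ee_pos: [0.5305, -0.0494, 0.1592]
orientation: [-2.786, -1.452, 0.0]
contact_force: [0.7, 0.6, -3.2]
grip_width: 0.0171
grasp_force: 20.2
```

Run:
```python
from h import *
s=readout.get_obs(); print(s['ee_pos'],s['contact_force'],s['grip_width'],s['grasp_force'])
c=snap('side','s2'); cv2.imwrite('pics/s2c.png',cv2.resize(c['color'][210:320,260:430],None,fx=4.5,fy=4.5,interpolation=cv2.INTER_CUBIC))
```

```text
[ 0.53049946 -0.04940731  0.15917912] [ 0.74927193  0.64179628 -3.15775721] 0.017061167087204482 20.24889126420021
```

View pics/s2c.png

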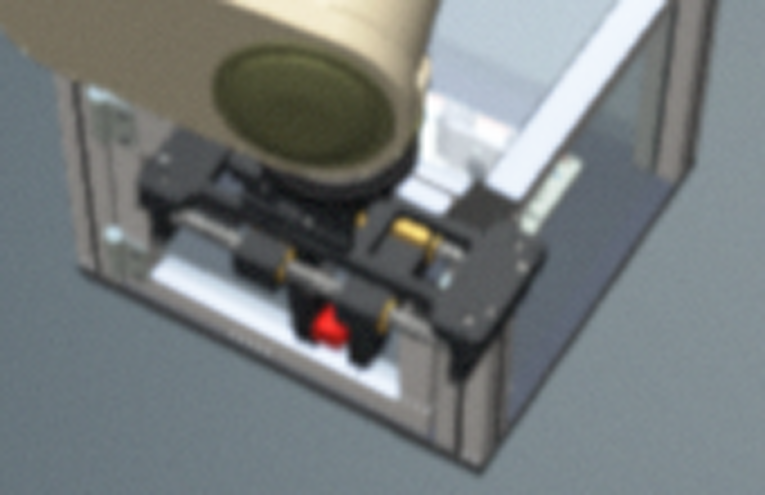

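The crop shows the knob at (330,325) held between the fingers. The −3.2 N on the tool is the bolt's weight, so it is lifted. Now the first part of the draw.

Request:
apply_moves(plan=[[[0,0,0,0,-0.05,0,1],[0,0,0,0,-0.1,0,1],[0,0,0,0,-0.15,0,1],[0,0,0,0,-0.2,0,1],[0,0,0,0,-0.25,0.01,1],[0,0,0,0,-0.3,0.02,1],[0,0,0,0,-0.3,0.02,1]]])

```text
t: 5.82
ee_pos: [0.518, -0.0406, 0.1582]
orientation: [-2.785, -1.452, 0.001]
contact_force: [0.3, 1.8, -4.9]
grip_width: 0.0168
grasp_force: 20.3
```

Request:
apply_moves(plan=[[[0,0,0,0,-0.06,0.01,1],[0,0,0,0,-0.12,0.02,1],[0,0,0,0,-0.18,0.03,1],[0,0,0,0,-0.24,0.04,1],[0,0,0,0,-0.3,0.04,1],[0,0,0,0,-0.36,0.04,1],[0,0,0,0,-0.4,0.04,1],[0,0,0,0,-0.4,0.04,1]]])

```text
t: 6.82
ee_pos: [0.5016, -0.0292, 0.1562]
orientation: [-2.785, -1.452, 0.0]
contact_force: [2.6, 2.3, -3.6]
grip_width: 0.0168
grasp_force: 20.1
```

Run:
```python
from h import *
s=readout.get_obs(); print(s['ee_pos'],s['contact_force'],s['torque'],s['grip_width'],s['grasp_force'])
c=snap('wrist','w3')
```

```text
[ 0.50162677 -0.02917931  0.15619465] [ 2.64072348  2.32883386 -3.55344393] [ 0.19799729 -0.23725316 -0.11704015] 0.01683506258526269 20.135763958096504
```

View pics/w3.png

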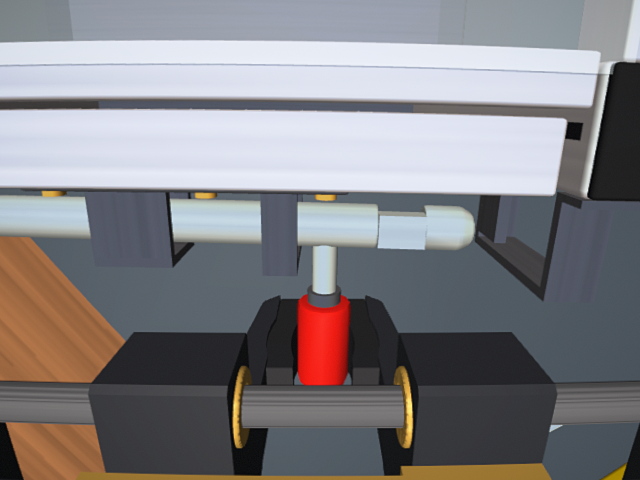

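The nose at (475,228) is out of the keeper, which starts at about (480–545, 250), with about 35 mm drawn. Now I swing the gate along the hinge arc, half way first.

Request:
apply_moves(plan=[[[0,0,0.25,-0.1,-0.04,0,1],[0,0,0.5,-0.2,-0.085,0,1],[0,0,0.75,-0.295,-0.135,0,1],[0,0,1.0,-0.39,-0.185,0,1],[0,0,1.25,-0.48,-0.24,0,1],[0,0,1.5,-0.575,-0.295,0,1],[0,0,1.75,-0.66,-0.36,0,1],[0,0,2.0,-0.75,-0.42,0,1],[0,0,2.0,-0.75,-0.42,0,1],[0,0,2.0,-0.75,-0.42,0,1]]])

```text
t: 8.12
ee_pos: [0.4633, -0.0482, 0.1563]
orientation: [2.961, 1.05, 0.0]
contact_force: [1.9, 2.6, -2.6]
grip_width: 0.0166
grasp_force: 20.1
```

Run:
```python
from h import *
s=readout.get_obs(); print(s['ee_pos'],s['orientation'],s['contact_force'],s['torque'],s['grip_width'],s['grasp_force'])
c=snap('wrist','w4')
```

```text
[ 0.46329689 -0.04818146  0.15629218] [2.96072785e+00 1.05025431e+00 1.34117389e-04] [ 1.86739527  2.60189839 -2.56188106] [ 0.27478114 -0.25283728 -0.04858891] 0.016598499968252033 20.074221342802048
```

View pics/w4.png

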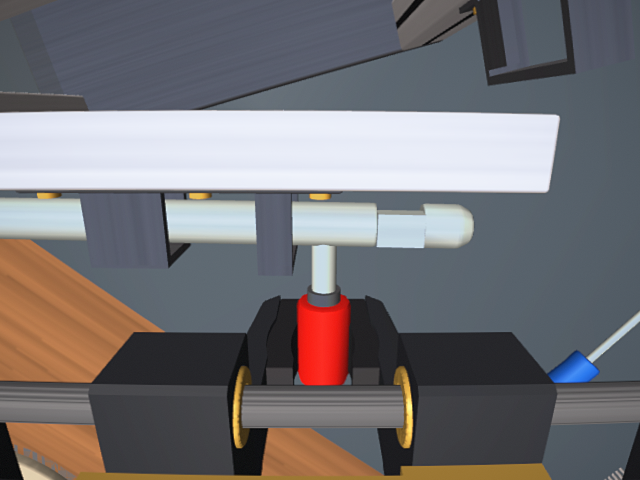

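The gate is about 16° open and following the knob, with its leaf edge at (555,150) well past the keeper at (520,40). I continue to about 28.7°.

Request:
apply_moves(plan=[[[0,0,0.25,-0.1,-0.045,0,1],[0,0,0.5,-0.2,-0.095,0,1],[0,0,0.75,-0.295,-0.145,0,1],[0,0,1.0,-0.39,-0.2,0,1],[0,0,1.25,-0.48,-0.26,0,1],[0,0,1.5,-0.575,-0.315,0,1],[0,0,1.6,-0.61,-0.34,0,1],[0,0,1.6,-0.61,-0.34,0,1],[0,0,1.6,-0.61,-0.34,0,1],[0,0,1.6,-0.61,-0.34,0,1]]])

```text
t: 9.43
ee_pos: [0.4289, -0.0541, 0.1562]
orientation: [-3.059, -0.714, 0.0]
contact_force: [2.3, 0.5, -3.6]
grip_width: 0.0169
grasp_force: 20.0
```

Run:
```python
from h import *
s=readout.get_obs(); print(s['ee_pos'],s['orientation'],s['contact_force'],s['torque'],s['grip_width'],s['grasp_force'])
c=snap('wrist','w5'); t=snap('top','t5')
cv2.imwrite('pics/m5.png',np.hstack([cv2.resize(c['color'],(400,300)),cv2.resize(t['color'][150:330,240:480],(400,300),interpolation=cv2.INTER_CUBIC)]))
```

```text
[ 0.42887727 -0.05410952  0.15622034] [-3.05933420e+00 -7.13670750e-01  9.93899137e-05] [ 2.31145029  0.45758955 -3.63447506] [ 0.04079828 -0.24585134  0.00216103] 0.016931480483907933 20.047995150089264
```

View pics/w5.png

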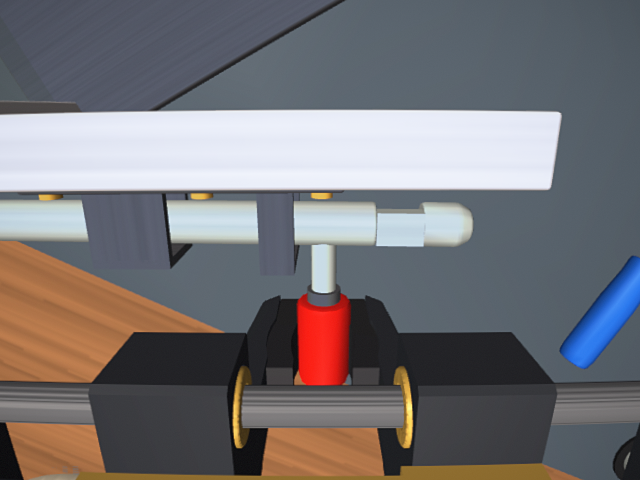

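Run:
```python
from h import *
c=dict(np.load('pics/w5.npz'))
a,b=atz(c,20,190,.206),atz(c,549,188,.206); d=b-a; print(np.degrees(np.arctan2(d[1],d[0])))
a,b=atz(c,20,113,.206),atz(c,559,112,.206); d=b-a; print(np.degrees(np.arctan2(d[1],d[0])))
e=atz(c,555,150,.206); print(e, np.linalg.norm((e-[.5818,-.0165,.206])))
```

```text
-63.567731047599416
-63.76322061326237
[ 0.51342296 -0.07096232  0.206     ] 0.08741604070835757
```

Run:
```python
from h import *
c=dict(np.load('pics/w3.npz'))
for p,q in (((0,193),(555,194)),((0,110),(565,119))):
    a,b=atz(c,*p,.206),atz(c,*q,.206); d=b-a; print(np.degrees(np.arctan2(d[1],d[0])))
m=atz(c,560,157,.206); e=atz(dict(np.load('pics/w5.npz')),555,150,.206); print(m,np.linalg.norm(m-e))
```

```text
-35.096582296147375
-35.984327345744575
[ 0.5838907  -0.00488601  0.206     ] 0.09660114496955494
```

Request:
apply_moves(plan=[[[0,0,0.06,-0.025,-0.01,0,1],[0,0,0.12,-0.05,-0.025,0,1],[0,0,0.12,-0.05,-0.025,0,1],[0,0,0.12,-0.05,-0.025,0,1],[0,0,0.12,-0.05,-0.025,0,1],[0,0,0.12,-0.05,-0.025,0,1]]])

```text
t: 10.28
ee_pos: [0.4261, -0.0542, 0.1563]
orientation: [3.065, 0.688, -0.0]
contact_force: [2.1, -0.4, -3.6]
grip_width: 0.0168
grasp_force: 20.1
```

```bash
python3 -c "
from station import job,readout
s=readout.get_obs();print(s['t'],s['grasp_force'],s['contact_force']);print(job.hand_in())"
```

```text
10.275 20.06522700190544 [ 2.08126275 -0.42924762 -3.58614222]
the job is handed in; nothing more can be done
None
```

I lifted the bolt and drew it about 35 mm back, clear of the keeper, then swung the gate open about 0.5 rad (a gap of about 10 cm by camera); the gripper is still holding it by the knob, and the job is handed in at 10.3 s.

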